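# Pour the mixing balls, then hold the tweezers at the marked gap

## Task

Get ready to sort the mixing balls: pick up the blue cup by its handle, pour all five red balls into the steel dish, and stand the cup upright on the bench again beside the dish. Then pick up the sprung tweezers, hold them with both tips over the dish and a few centimetres clear above its rim, squeezed so that the pointer stands in the green band, and keep it steady there for 3 seconds; finish while still holding them so, touching nothing else with them. Leave the two vials and the grey box alone.

Things in the scene. Friction and masses are not known exactly. Their poses are not given: they have to be found in the camera images.
- cup_handle (a point): Grip point of the blue cup's handle, a black upright plate 10 mm thick (along x), reaching out along +y from 40 to 100 mm off the cup's axis, 20 to 48 mm above its underside. The point is in the plate, 76 mm from the axis, 34 mm above the underside; z is the cup's upward axis. Cup with balls: about 0.2 kg.
- cup_mouth (a point): Centre of the mouth of the blue conical cup, 48 mm above its underside; axes as cup_handle (handle to +y). Outside radius 24 mm at the foot, growing straight to 50 mm at the mouth; wall 3 mm, floor 4 mm. The wall leans out 28 degrees: balls roll out over the lip opposite the handle when tilted more than about 65 degrees that way.
- tweezers_grip (a point): Grip point of the sprung steel tweezers, lying on the bench: x to the tips, y from moving to fixed arm, z up. Each arm has a black pad 36 mm long (x), 22 mm high, centred at this x; the point is 11 mm above the bench, midway between the pads as at the marked gap (at rest the moving pad is 11 mm further to -y). Hinge 90 mm behind, tips 80 mm ahead; 70 g, balanced near here.
- gauge (a point): Middle of the green band on the white gauge plate, on top of the tweezers 25 mm behind the tips; the moving arm's black pointer is in its middle at the marked gap. Across the outsides of the grip pads: 37 mm at rest, 26 mm at the marked gap (pads parallel), 20 mm shut. The spring pushes with about 4 N on the pads at rest, 10 N at the marked gap, 14 N shut.
- dish: Round open steel dish that stands fixed on the bench, 160 mm across the rim, 144 mm across the foot, 36 mm high, wall 3 mm, floor 4 mm; origin at the centre of its underside.
- tip_a (a point): Inner face of the tip of the tweezers' fixed arm (the one with the gauge), 80 mm ahead of the grip point, at its height.
- tip_b (a point): Inner face of the tip of the tweezers' moving arm. Its distance from the other tip is the tip gap: 32 mm at rest, 12 mm in the middle of the green band (green reaches from 8 to 16 mm), 0 shut.
- tweezers_arm (a joint): Angle in rad by which the tweezers are squeezed: 0 at rest, 0.118 at the middle of the green band (tip gap 12 mm), 0.188 shut; tip gap = 32 mm - 170 mm x angle. Springs back when released.
- vial_a_mid (a point): Clear glass vial with black cap, 26 mm across, 45 mm high; its centre. Leave alone.
- vial_b_mid (a point): Amber glass vial with white cap, 26 mm across, 45 mm high; its centre. Leave alone.
- cuvette_box_mid (a point): Grey closed box 60 x 45 x 30 mm; its centre. Leave alone.
- ball0_center (a point): Centre of a hard red ball 16 mm across, 11 g; one of five alike that start in the cup and roll easily.
- ball1_center (a point): Centre of a hard red ball 16 mm across, 11 g; one of five alike that start in the cup and roll easily.
- ball2_center (a point): Centre of a hard red ball 16 mm across, 11 g; one of five alike that start in the cup and roll easily.
- ball3_center (a point): Centre of a hard red ball 16 mm across, 11 g; one of five alike that start in the cup and roll easily.
- ball4_center (a point): Centre of a hard red ball 16 mm across, 11 g; one of five alike that start in the cup and roll easily.
Things that resemble listed ones, but are neither listed nor needed, are in the scene too. What is meant by the part that bears cup_handle is not pink, and is the smaller of those in its own colour.

How it is judged:
By the outcome, as a careful person would: the job done as asked, in the order asked, and still so for the second after the job is handed in, while the arm keeps its last pose, push and grip.
It also fails if it takes over 72 s, if anything falls off the work surface, if the arm or the gripper's body presses on something with over 40 N, if the wrist force passes 120 N, or if a joint passes its speed limit or range.

## Robot

A 6-joint arm with a two-finger parallel gripper is mounted at the origin on the work surface. World frame = base frame: x ahead of the robot, y to its left, z up, the work surface at z = 0. Lengths are in m, angles in rad, forces in N, time in s.
With the tool pointing down it reaches from about 0.4 to 0.925 m from the base axis. Payload 3.4 kg.
Tool frame: the origin (TCP) lies on the centre line of the jaws, within the pads' length; the fingertips stand 22 mm ahead of it and the grasp point (between the pads) lies 3 mm ahead of it (tip_reach is the distance from the TCP to the fingertips, in m); z points along the fingers, y is the line along which they close (so a half turn about z gives the same grasp; the last joint's range is limited). The gripper opens to 85 mm and grips with 20 to 120 N. Pads are 22 mm wide; open, the fingers measure 114 mm over their backs; the gripper's body (76 mm by 85 mm) begins 54 mm behind the grasp point. The pads swing forward as they close: fully open they stand 13 mm farther back than shut.
Start: joints at [-1.419, 0.307, 1.506, -0, 1.328, -0.073], TCP at [0.129, -0.56, 0.253] pointing down, gripper open.
Joint ranges: [-3.12, 3.12], [-1.05, 2.28], [0.14, 2.33], [-1.42, 4.57], [0.1, 2.73], [-2.68, 2.68]. Speed limits (rad/s): [2.57, 2.57, 3.14, 3.14, 3.14, 3.14].

## Interface

Orientations are given as [roll, pitch, yaw] about the fixed x, y, z axes, in that order (R = Rz(yaw) Ry(pitch) Rx(roll)).
In Python, from workcell import * gives the robot as it stands. The module is installed in compiled form; this text tells all that it offers.
- The arm moves only by the tool play_rows, never from a script. Its argument "targets" is one flat list of numbers, 7 for each row, row after row: the shift along the tool's x, y, z in mm, then the turn, a rotation vector about the tool's x, y, z in degrees, then the closure, from -1 (fully open) to 1 (shut). In form: [dx, dy, dz, wx, wy, wz, fingers, dx, dy, dz, wx, wy, wz, fingers, ...]. A call has exactly 10 rows; each row shifts and turns the commanded pose from where the row before left it, along the tool's axes as they then stand; what a row does not reach is not made up. A row lasts 1/8 s, in which the tool goes at most 62.5 mm and 10.7 degrees, less where a joint would pass 70% of its speed; a pose out of reach is approached as far as the arm can. A call with a gripper value outside its range is refused whole. The fingers move at their own pace and stop on an object; "force" is the grip in N (left out, the last holds). Time passes only in rows, so rows that do not move let the fingers close, or fill a call up. It gives the time, the measured TCP pose, the force, the opening and the grip force at its end, in the units of the state.
- get_obs(): the state, without advancing time (a new reading comes with each control period).
- read_camera(name): name is "scene" or "top" or "wrist"; returns a dict with "img" (400x640x3 uint8, red, green, blue), "fx", "fy", "cx", "cy" (pixels), "xyz" and "attitude" of the camera in the world; the wrist camera has in their place "mount" (4x4, takes a point from camera to tool coordinates, whose origin is the TCP and whose axes are the flange's). Camera axes: x right, y up, looking along -z (the intrinsics and any distortion apply to the point x, -y, -z); pixel columns grow to the right and rows downward; lengths in m; the calibration is good to about 2 mm. A picture is of the moment at which its call begins: read the wrist's pose just before it. There is no depth.
- hand_in(): hands the job in; it is judged then, once.
The state is a dict: "time_s": time; "joint_pos": joint angles; "qvel": joint speeds; "effort": joint torques, N m; "position": TCP position; "tool_rot": TCP orientation; "ft_force": force on the tool from outside, world axes, zero at the start; "wrist_torque": the same for the moment, N m; "width": finger opening in m; "gripper_force": force on a finger pad.
Only numpy, scipy, OpenCV 4.12 (cv2) and the standard library are available. Lean on these libraries where they do the work, as an engineer would, in place of code of your own. Each camera call takes 0.05 s, during which the arm holds its last target. There are 200 camera calls.

## Working session

There is one attempt and no reset: what is moved stays moved. The work goes in short steps, Python scripts to look and compute and a tool call to move; the robot and the scene stay as the last step left them, time stands still between calls to the robot, and variables do not carry over. Pictures are saved under pics/ and viewed, at most 10 in all, crops included, and the job is handed in when it is done.

Besides the shell and the picture viewer there is one more tool, called after ">>>" as name(argument=value, ...) on one line, values as JSON. play_rows: Moves the arm, as the interface text tells. Its arguments: {"type":"object","properties":{"targets":{"type":"array"},"force":{"type":"number"}},"required":["targets"]}

```bash
mkdir -p pics; python3 - <<'E'
from workcell import *
import cv2,numpy as np
o=get_obs();print({k:np.round(v,3) for k,v in o.items()})
for n in ("top","scene"):
    c=read_camera(n);cv2.imwrite(f"pics/{n}0.png",c["img"][:,:,::-1])
    print(n,{k:np.round(v,4).tolist() if not isinstance(v,str) else v for k,v in c.items() if k!="img"})
E
```

```text
{'time_s': np.float64(0.0), 'joint_pos': array([-1.418,  0.308,  1.508, -0.   ,  1.328, -0.073]), 'qvel': array([-0.001,  0.   , -0.002,  0.002,  0.001,  0.002]), 'effort': array([-3.0000e-03, -4.5755e+01, -2.5192e+01, -0.0000e+00,  1.3000e-02,
        0.0000e+00]), 'position': array([ 0.129, -0.56 ,  0.252]), 'tool_rot': array([-3.14 , -0.   ,  0.226]), 'ft_force': array([-0.087,  0.539, -0.302]), 'wrist_torque': array([ 0.004, -0.004,  0.028]), 'gripper_force': np.float64(0.0), 'width': np.float64(0.085)}
top {'fx': 407.7356, 'fy': 407.7356, 'cx': 323.8021, 'cy': 199.4375, 'xyz': [0.4395, -0.0882, 1.3696], 'attitude': [0.0797, -0.0154, -1.5645]}
scene {'fx': 493.9105, 'fy': 493.9105, 'cx': 328.9519, 'cy': 194.6219, 'xyz': [1.3059, -0.4576, 0.9623], 'attitude': [0.7611, -0.0091, 1.1286]}
```

View pics/top0.png

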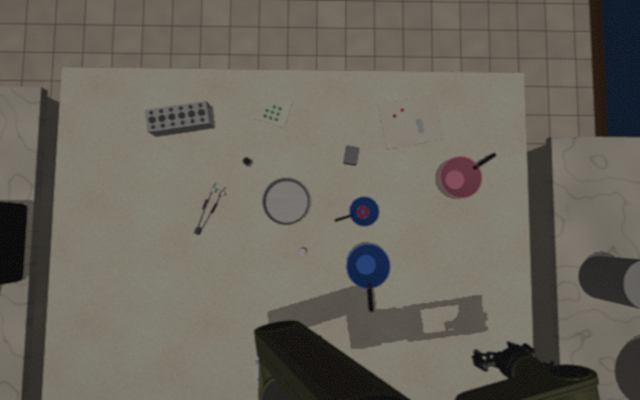

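View pics/scene0.png

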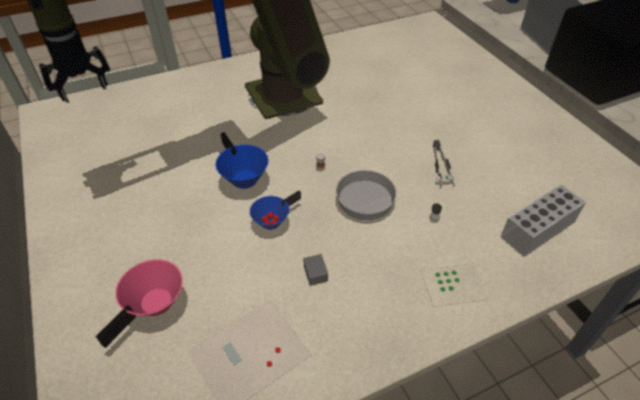

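The top view shows the small blue cup with the balls at (364,211), its handle towards (338,219). The dish is at (287,201), the tweezers run from hinge (198,232) to tips (217,188), and the vials are at (248,161) and (303,251). The box is at (351,155). The large blue and the pink cups are decoys.

```bash
cat > h.py <<'E'
from workcell import *
import cv2,numpy as np
from scipy.spatial.transform import Rotation as R
def cam(n):
    if n=="wrist":
        o=get_obs();c=read_camera(n);T=np.eye(4);T[:3,:3]=R.from_euler('xyz',o["tool_rot"]).as_matrix();T[:3,3]=o["position"]
        M=T@np.array(c["mount"])
    else:
        c=read_camera(n);M=np.eye(4);M[:3,:3]=R.from_euler('xyz',c["attitude"]).as_matrix();M[:3,3]=c["xyz"]
    c["M"]=M;return c
def ray(c,uv):
    u,v=uv;d=np.array([(u-c["cx"])/c["fx"],-(v-c["cy"])/c["fy"],-1]);d=c["M"][:3,:3]@d;return c["M"][:3,3],d
def onz(c,uv,z):
    o,d=ray(c,uv);return o+d*(z-o[2])/d[2]
def proj(c,p):
    q=c["M"][:3,:3].T@(np.array(p)-c["M"][:3,3]);return np.array([c["cx"]+c["fx"]*q[0]/-q[2],c["cy"]-c["fy"]*q[1]/-q[2]])
def tri(c1,a,c2,b):
    o1,d1=ray(c1,a);o2,d2=ray(c2,b);A=np.stack([d1,-d2],1);s=np.linalg.lstsq(A,o2-o1,rcond=None)[0]
    p,q=o1+s[0]*d1,o2+s[1]*d2;return (p+q)/2,np.linalg.norm(p-q)
E
python3 - <<'E'
from h import *
t=cam("top");s=cam("scene")
def blobs(c,m,box,amin=5):
    x0,y0,x1,y1=box;k=np.zeros_like(m);k[y0:y1,x0:x1]=m[y0:y1,x0:x1]
    n,l,st,ce=cv2.connectedComponentsWithStats(k)
    return [(l==i,st[i],ce[i]) for i in range(1,n) if st[i][4]>=amin]
hsv=cv2.cvtColor(t["img"],cv2.COLOR_RGB2HSV)
blue=((hsv[...,0]>100)&(hsv[...,0]<130)&(hsv[...,1]>120)).astype(np.uint8)
dark=(hsv[...,2]<75).astype(np.uint8)
for m,st,ce in blobs(t,blue,(330,185,395,235),100):
    ct=max(cv2.findContours(m.astype(np.uint8),0,1)[0],key=len);e=cv2.fitEllipse(ct)
    w=np.array([onz(t,p,.048) for p in ct[:,0]]);(cx,cy),r=cv2.minEnclosingCircle(w[:,:2].astype(np.float32));print("cup",e,onz(t,e[0],.048),cx,cy,r)
for m,st,ce in blobs(t,dark&(1-blue),(325,205,352,235)): 
    ys,xs=np.nonzero(m);w=np.array([onz(t,p,.048)[:2] for p in zip(xs,ys)]);print("handle",st,ce,onz(t,ce,.048),w.mean(0));print(cv2.fitLine(w.astype(np.float32),2,0,.01,.01).ravel())
g=cv2.cvtColor(t["img"],cv2.COLOR_RGB2GRAY)
cr=cv2.resize(t["img"][170:260,170:330],None,fx=5,fy=5,interpolation=cv2.INTER_CUBIC)
cv2.imwrite("pics/c1.png",cr[:,:,::-1])
for n,b in (("va",(236,150,262,172)),("tw",(185,175,235,240)),("vb",(294,242,312,260))):
    for m,st,ce in blobs(t,(hsv[...,2]<90).astype(np.uint8),b): print(n,st,ce,onz(t,ce,.045 if n!="tw" else .02)[:2])
for n,uv,z in (("dish",(287,201),.036),("vb",(303,250),.045),("box",(351,154),.03),("bigcup",(368,266),.07)): print(n,onz(t,uv,z)[:2])
E
```

```text
cup ((363.893310546875, 211.03855895996094), (26.623363494873047, 27.16675567626953), 157.438232421875) [ 0.50841746 -0.23841554  0.048     ] 0.508659303188324 -0.23810581862926483 0.04572679102420807
handle [335 214  17   7  42] [342.92857143 217.4047619 ] [ 0.48727042 -0.17028539  0.048     ] [ 0.48727287 -0.17029221]
[ 0.30133003 -0.9535199   0.48727286 -0.17029221]
va [243 157   9   9  62] [247.         161.17741935] [0.66928341 0.14436893]
tw [219 194   2   4   6] [219.33333333 195.5       ] [0.55797192 0.2376469 ]
tw [202 199   7  12  37] [205.13513514 203.83783784] [0.52996741 0.28363083]
tw [210 202   8  12  38] [213.71052632 207.44736842] [0.51823051 0.255088  ]
tw [194 225   9  10  51] [198.01960784 229.96078431] [0.44378219 0.30438184]
dish [0.54017471 0.01247927]
vb [ 0.38141384 -0.04186642]
box [ 0.69913602 -0.19776033]
bigcup [ 0.33341145 -0.24865104]
```

View pics/c1.png

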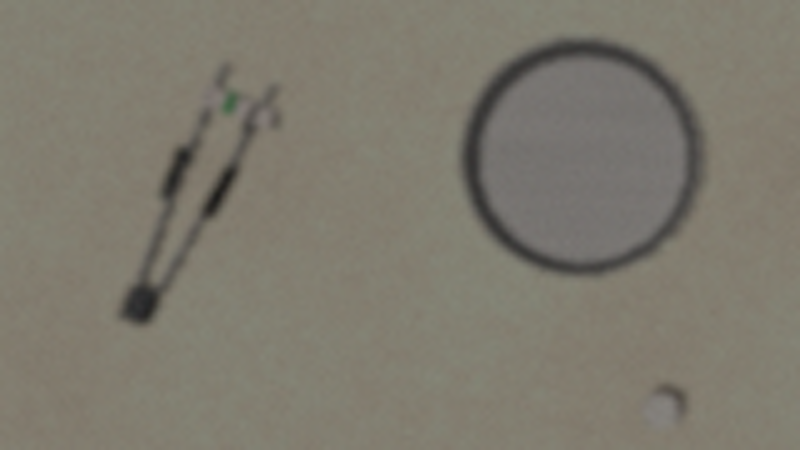

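The crop shows the tweezers with the hinge at (140,303), black pads at (177,172) and (221,192), the green gauge at (231,103) and the tips at about (223,70) and (272,95). Next I add a planner that prints rounded rows.

```bash
cat >> h.py <<'E'
def plan(way,o=None,rd=0):
    """way: list of (xyz, rotation matrix, rows, closure); prints rounded rows"""
    o=o or get_obs();p=np.array(o["position"]);r=R.from_euler('xyz',o["tool_rot"]);out=[]
    for P,Q,n,g in way:
        P=np.array(P,float);Q=R.from_matrix(Q);p0=p.copy();r0=r;rv=(r0.inv()*Q).as_rotvec()
        for i in range(1,n+1):
            f=i/n;pt=p0+(P-p0)*f;rt=r0*R.from_rotvec(rv*f)
            d=np.round(r.inv().apply(pt-p)*1000,rd);w=np.round((r.inv()*rt).as_rotvec(degrees=True),rd)
            p=p+r.apply(d/1000);r=r*R.from_rotvec(w,degrees=True);out+=[*d,*w,g]
    print("rows",len(out)//7,"end",p.round(4));print(",".join("%g"%(v+0.) for v in out))
def down(yaw): return R.from_euler('xyz',[np.pi,0,yaw]).as_matrix()
E
python3 - <<'E'
from h import *
plan([((.4856,-.1655,.17),down(np.radians(107.5)),10,-1)])
E
```

```text
rows 10 end [ 0.4855 -0.1652  0.1701]
44,-30,8,0,0,-9,-1,48,-24,9,0,0,-10,-1,51,-14,8,0,0,-9,-1,53,-7,8,0,0,-10,-1,53,3,9,0,0,-9,-1,52,11,8,0,0,-10,-1,49,20,8,0,0,-9,-1,46,27,9,0,0,-10,-1,40,35,8,0,0,-9,-1,34,41,8,0,0,-10,-1
```

>>> play_rows(targets=[44,-30,8,0,0,-9,-1,48,-24,9,0,0,-10,-1,51,-14,8,0,0,-9,-1,53,-7,8,0,0,-10,-1,53,3,9,0,0,-9,-1,52,11,8,0,0,-10,-1,49,20,8,0,0,-9,-1,46,27,9,0,0,-10,-1,40,35,8,0,0,-9,-1,34,41,8,0,0,-10,-1], force=40)

```text
time_s: 1.45
position: [0.4867, -0.1643, 0.1701]
tool_rot: [3.141, 0.0, 1.89]
ft_force: [-0.1, -1.6, -0.9]
width: 0.085
gripper_force: 0.0
```

```bash
python3 - <<'E'
from h import *
c=cam("wrist");o=get_obs();print(o["position"].round(4),np.degrees(o["tool_rot"]).round(2),o["joint_pos"].round(3),o["time_s"])
cv2.imwrite("pics/w1.png",c["img"][:,:,::-1])
print(np.round(c["M"],3).tolist())
for p in [(.4856,-.1655,.048),(.5085,-.238,.048),(.4856,-.1655,.151)]: print(proj(c,p).round(1))
E
```

```text
[ 0.4907 -0.1598  0.1693] [ 1.7973e+02 -1.5000e-01  1.0868e+02] [-0.4    0.307  1.747  0.006  1.087 -0.729] 1.5
[[0.95, -0.302, -0.083, 0.466], [0.313, 0.917, 0.247, -0.102], [0.001, -0.261, 0.965, 0.289], [0.0, 0.0, 0.0, 1.0]]
[323.6 206.1]
[322.6 298.9]
[321.9 268.4]
```

View pics/w1.png

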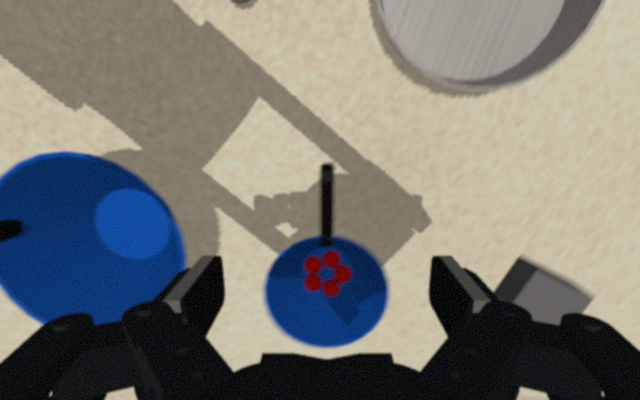

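The wrist view shows the handle as a vertical bar at column 327, rows 165–243, with the cup centre at about (326,292). It lies about 2 mm to tool +y of my estimate, so I'll re-measure now that the arm is still.

```bash
python3 - <<'E'
from h import *
cam("top")
c=cam("wrist");o=get_obs();print(o["position"].round(4),np.degrees(o["tool_rot"]).round(2),o["qvel"].round(3))
hsv=cv2.cvtColor(c["img"],cv2.COLOR_RGB2HSV);dk=(hsv[...,2]<50).astype(np.uint8)
n,l,st,ce=cv2.connectedComponentsWithStats(dk)
for i in range(1,n):
    x,y,w,h,a=st[i]
    if a>100 and 280<ce[i][0]<370 and ce[i][1]<260:
        print(st[i],ce[i]);a=onz(c,(x+w/2,y),.048);b=onz(c,(x+w/2,y+h),.048);print("outer",a,"inner",b,np.linalg.norm(a-b))
        ys,xs=np.nonzero(l==i);wl=np.array([onz(c,p,.048)[:2] for p in zip(xs,ys)],np.float32);print(cv2.fitLine(wl,2,0,.01,.01).ravel())
bl=((hsv[...,0]>100)&(hsv[...,0]<130)&(hsv[...,1]>120)).astype(np.uint8);n,l,st,ce=cv2.connectedComponentsWithStats(bl)
for i in range(1,n):
    if st[i][4]>2000 and 280<ce[i][0]<370:
        ct=max(cv2.findContours((l==i).astype(np.uint8),0,1)[0],key=len);w=np.array([onz(c,p,.048) for p in ct[:,0]]);print("cup",cv2.minEnclosingCircle(w[:,:2].astype(np.float32)))
E
```

```text
[ 0.4868 -0.1637  0.1697] [-1.7997e+02 -4.0000e-02  1.0817e+02] [-0.052 -0.016  0.018 -0.026  0.012  0.01 ]
[314 168  13  82 934] [320.58779443 209.01070664]
outer [ 0.47671071 -0.13701509  0.048     ] inner [ 0.4960755  -0.19631459  0.048     ] 0.06238129862994814
[ 0.3018574  -0.9533531   0.48623925 -0.1659957 ]
cup ((0.5080479383468628, -0.23382918536663055), 0.04920758306980133)
```

```bash
python3 - <<'E'
from h import *
plan([((.4852,-.162,.037),down(np.radians(107.5)),7,-1)])
E
```

```text
rows 7 end [ 0.4852 -0.162   0.0367]
0,0,19,0,0,0,-1,1,0,19,0,0,0,-1,0,0,19,0,0,0,-1,0,-1,19,0,0,0,-1,0,0,19,0,0,0,-1,1,0,19,0,0,1,-1,0,0,19,0,0,0,-1
```

>>> play_rows(targets=[0,0,19,0,0,0,-1,1,0,19,0,0,0,-1,0,0,19,0,0,0,-1,0,-1,19,0,0,0,-1,0,0,19,0,0,0,-1,1,0,19,0,0,1,-1,0,0,19,0,0,0,-1,0,0,0,0,0,0,-1,0,0,0,0,0,0,0,0,0,0,0,0,0,0.5], force=50)

```text
time_s: 2.85
position: [0.4846, -0.1647, 0.0382]
tool_rot: [3.14, 0.001, 1.866]
ft_force: [-0.1, -0.4, 0.8]
width: 0.0515
gripper_force: 0.0
```

>>> play_rows(targets=[0,0,0,0,0,0,1,0,0,0,0,0,0,1,0,0,0,0,0,0,1,0,0,0,0,0,0,1,0,0,0,0,0,0,1,0,0,0,0,0,0,1,0,0,0,0,0,0,1,0,0,0,0,0,0,1,0,0,-5,0,0,0,1,0,0,-5,0,0,0,1], force=60)

```text
time_s: 4.1
position: [0.4835, -0.1638, 0.0471]
tool_rot: [-3.14, -0.001, 1.866]
ft_force: [0.8, 0.3, -1.7]
width: 0.0092
gripper_force: 59.5
```

```bash
python3 - <<'E'
from h import *
o=get_obs();print(o["position"].round(4),np.degrees(o["tool_rot"]).round(2),o["joint_pos"].round(3),o["width"],o["gripper_force"],o["ft_force"])
E
```

```text
[ 0.4835 -0.1638  0.0471] [-1.7993e+02 -7.0000e-02  1.0694e+02] [-0.409  0.47   1.889  0.     0.785 -0.705] 0.009235921107058342 59.49663698673248 [ 0.7748708   0.25839208 -1.7254962 ]
```

```bash
cat >> h.py <<'E'
def tilt(yaw,t): return down(np.radians(yaw))@R.from_euler('y',t,degrees=True).as_matrix()
E
python3 - <<'E'
from h import *
plan([((.485,-.163,.13),tilt(107,0),3,1),((.522,.07,.185),tilt(107,20),7,1)])
E
```

```text
rows 10 end [0.5222 0.0699 0.1845]
0,1,-28,0,0,0,1,0,0,-27,0,0,0,1,0,1,-28,0,0,0,1,30,15,-8,0,3,0,1,31,14,-6,0,3,0,1,31,15,-5,0,3,0,1,31,15,-3,0,2,0,1,32,14,-2,0,3,0,1,31,15,0,0,3,0,1,31,15,2,0,3,0,1
```

>>> play_rows(targets=[0,1,-20,0,0,0,1,0,0,-30,0,0,0,1,0,1,-33,0,0,0,1,30,15,-8,0,3,0,1,31,14,-6,0,3,0,1,31,15,-5,0,3,0,1,31,15,-3,0,2,0,1,32,14,-2,0,3,0,1,31,15,0,0,3,0,1,31,15,2,0,3,0,1])

```text
time_s: 5.35
position: [0.5224, 0.0707, 0.1848]
tool_rot: [-3.141, -0.351, 1.867]
ft_force: [0.5, -1.0, -2.4]
width: 0.009
gripper_force: 59.5
```

```bash
python3 - <<'E'
from h import *
c=cam("scene");o=get_obs();print(o["position"].round(4),np.degrees(o["tool_rot"]).round(2),o["joint_pos"].round(3),o["width"],o["gripper_force"],o["ft_force"])
cv2.imwrite("pics/s1.png",cv2.resize(c["img"][60:300,150:470],None,fx=2,fy=2)[:,:,::-1])
plan([((.522,.07,.183),tilt(107,60),6,1)])
E
```

```text
[0.5235 0.0738 0.1856] [179.9  -20.34 107.  ] [-0.151  0.369  1.66   0.333  1.286 -0.57 ] 0.009242018613938476 59.53687906265259 [ 1.16254655  3.315021   -0.97995568]
rows 6 end [0.5215 0.0699 0.1833]
-1,0,0,0,7,0,1,0,-1,0,0,6,0,1,-1,0,0,0,7,0,1,-1,-1,0,0,6,0,1,-1,0,0,0,7,0,1,0,-1,0,0,7,0,1
```

View pics/s1.png

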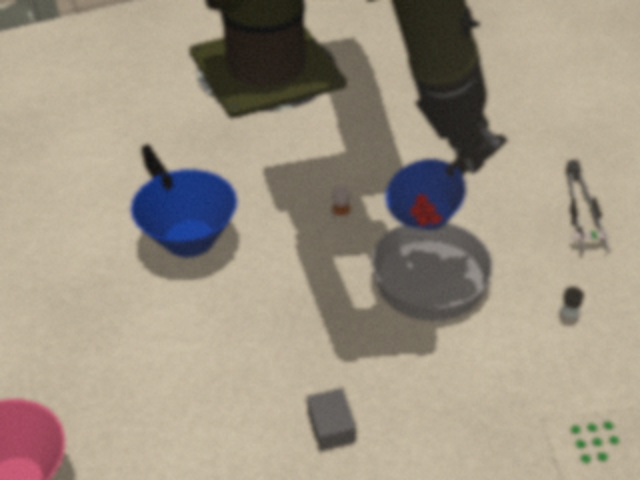

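The scene view shows the cup held by the handle at (425,190) with the balls in it, tilting over the dish at (432,270). j4 is turning in its wide direction, so I'll pour.

>>> play_rows(targets=[-1,0,0,0,7,0,1,0,-1,0,0,6,0,1,-1,0,0,0,7,0,1,-1,-1,0,0,6,0,1,-1,0,0,0,7,0,1,0,-1,0,0,5,0,1,0,0,0,0,3,0,1,0,0,0,0,3,0,1,0,0,0,0,3,0,1,0,0,0,0,3,0,1])

```text
time_s: 6.65
position: [0.5208, 0.0659, 0.1826]
tool_rot: [3.14, -1.224, 1.869]
ft_force: [0.1, -0.4, -1.2]
width: 0.0094
gripper_force: 59.7
```

>>> play_rows(targets=[0,0,0,0,2,0,1,0,0,0,0,2,0,1,0,0,0,0,2,0,1,0,0,0,0,3,0,1,0,0,0,0,3,0,1,0,0,0,0,3,0,1,0,0,0,0,0,0,1,0,0,0,0,0,0,1,0,0,0,0,0,0,1,0,0,0,0,0,0,1])

```text
time_s: 7.9
position: [0.5207, 0.0658, 0.1828]
tool_rot: [3.133, -1.483, 1.875]
ft_force: [-0.1, 0.2, -1.8]
width: 0.0092
gripper_force: 59.8
```

```bash
python3 - <<'E'
from h import *
c=cam("scene");o=get_obs();print(o["position"].round(4),np.degrees(o["tool_rot"]).round(2),o["joint_pos"].round(3),o["width"],o["gripper_force"],o["ft_force"],o["time_s"])
cv2.imwrite("pics/s2.png",cv2.resize(c["img"][100:300,250:500],None,fx=3,fy=3)[:,:,::-1])
E
```

```text
[0.5207 0.0658 0.1828] [179.56 -84.96 107.38] [-0.468  0.877  1.581  0.885  1.946 -1.059] 0.009196221066752235 59.772918820381165 [ 0.1428763  -0.30012535 -0.97695233] 7.95
```

View pics/s2.png

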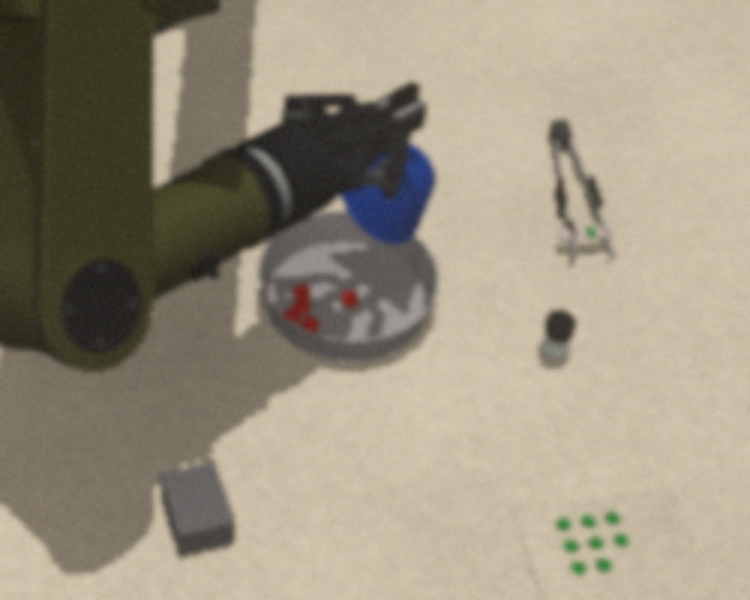

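The scene view shows red balls in the dish, a cluster at about (302,307) and one at (349,299), with the cup's mouth facing away from the camera. I'll tilt a little more to be sure, then bring the cup upright.

>>> play_rows(targets=[0,0,0,0,4,0,1,0,0,0,0,4,0,1,0,0,0,0,0,0,1,0,0,0,0,0,0,1,0,0,0,0,-7,0,1,0,0,0,0,-9,0,1,0,0,0,0,-9,0,1,0,0,0,0,-9,0,1,0,0,0,0,-9,0,1,0,0,0,0,-9,0,1])

```text
time_s: 9.2
position: [0.5208, 0.0653, 0.1839]
tool_rot: [3.139, -0.709, 1.868]
ft_force: [-0.5, 1.4, -1.7]
width: 0.009
gripper_force: 59.6
```

```bash
python3 - <<'E'
from h import *
o=get_obs();print(o["position"].round(4),np.degrees(o["tool_rot"]).round(2),o["joint_pos"].round(3))
plan([((.484,-.132,.15),tilt(107,0),10,1),((.484,-.132,.042),tilt(107,0),5,1)])
E
```

```text
[0.5208 0.0653 0.1839] [179.83 -40.63 107.  ] [-0.324  0.496  1.629  0.562  1.492 -0.804]
rows 15 end [ 0.4838 -0.132   0.0418]
-16,-9,-9,0,-4,0,1,-16,-10,-8,0,-4,0,1,-17,-9,-7,0,-4,0,1,-17,-9,-5,0,-4,0,1,-18,-9,-5,0,-4,0,1,-17,-10,-3,0,-4,0,1,-18,-9,-2,0,-4,0,1,-19,-9,0,0,-5,0,1,-18,-9,1,0,-4,0,1,-18,-10,2,0,-4,0,1,0,0,22,0,0,0,1,0,0,21,0,0,0,1,1,0,22,0,0,0,1,0,0,21,0,0,0,1,0,0,22,0,0,0,1
```

>>> play_rows(targets=[-16,-9,-9,0,-4,0,1,-16,-10,-8,0,-4,0,1,-17,-9,-7,0,-4,0,1,-17,-9,-5,0,-4,0,1,-18,-9,-5,0,-4,0,1,-17,-10,-3,0,-4,0,1,-18,-9,-2,0,-4,0,1,-19,-9,0,0,-5,0,1,-18,-9,1,0,-4,0,1,-18,-10,2,0,-4,0,1])

```text
time_s: 10.45
position: [0.4828, -0.1318, 0.1484]
tool_rot: [3.141, 0.002, 1.866]
ft_force: [-0.2, 0.4, -0.9]
width: 0.0091
gripper_force: 59.6
```

>>> play_rows(targets=[0,0,22,0,0,0,1,0,0,22,0,0,0,1,0,0,22,0,0,0,1,0,0,22,0,0,0,1,0,0,12,0,0,0,1,0,0,6,0,0,0,1,0,0,2,0,0,0,1,0,0,0,0,0,0,1,0,0,0,0,0,0,1,0,0,0,0,0,0,1])

```text
time_s: 11.7
position: [0.4839, -0.1318, 0.0398]
tool_rot: [3.141, 0.0, 1.866]
ft_force: [0.4, 1.3, -0.2]
width: 0.009
gripper_force: 59.5
```

```bash
python3 - <<'E'
from h import *
o=get_obs();print(o["position"].round(4),np.degrees(o["tool_rot"]).round(2),o["joint_pos"].round(3),o["ft_force"].round(2),o["wrist_torque"].round(3))
E
```

```text
[ 0.4839 -0.1318  0.0398] [1.7997e+02 3.0000e-02 1.0694e+02] [-0.35   0.473  1.916 -0.     0.752 -0.646] [ 0.41  1.32 -0.23] [0.076 0.023 0.015]
```

>>> play_rows(targets=[0,0,1,0,0,0,1,0,0,1,0,0,0,1,0,0,0,0,0,0,1,0,0,0,0,0,0,0.8,0,0,0,0,0,0,0.4,0,0,0,0,0,0,0,0,0,0,0,0,0,-0.5,0,0,0,0,0,0,-1,0,0,0,0,0,0,-1,0,0,0,0,0,0,-1])

```text
time_s: 12.95
position: [0.4836, -0.1317, 0.0374]
tool_rot: [-3.142, -0.0, 1.866]
ft_force: [0.3, 0.2, 1.0]
width: 0.0851
gripper_force: 0.0
```

>>> play_rows(targets=[0,0,-15,0,0,0,-1,0,0,-20,0,0,0,-1,0,0,-25,0,0,0,-1,0,0,-25,0,0,0,-1,0,0,-25,0,0,0,-1,0,0,-25,0,0,0,-1,0,0,-25,0,0,0,-1,0,0,-20,0,0,0,-1,0,0,0,0,0,0,-1,0,0,0,0,0,0,-1])

```text
time_s: 14.2
position: [0.483, -0.1315, 0.2167]
tool_rot: [-3.141, -0.001, 1.866]
ft_force: [0.0, 0.3, -0.8]
width: 0.0854
gripper_force: 0.0
```

```bash
python3 - <<'E'
from h import *
c=cam("wrist");o=get_obs();print(o["position"].round(4),np.degrees(o["tool_rot"]).round(2),o["width"],o["ft_force"].round(2))
t=cam("top");s=cam("scene")
a=cv2.resize(t["img"][160:260,180:400],None,fx=3,fy=3);b=cv2.resize(s["img"][120:260,210:470],None,fx=660/260,fy=660/260)
cv2.imwrite("pics/m3.png",np.vstack([a,b])[:599,:,::-1]);cv2.imwrite("pics/t3.png",t["img"][:,:,::-1])
E
```

```text
[ 0.4828 -0.1315  0.2164] [-1.7991e+02 -7.0000e-02  1.0694e+02] 0.08560942169196237 [0.32 0.01 0.27]
```

View pics/m3.png

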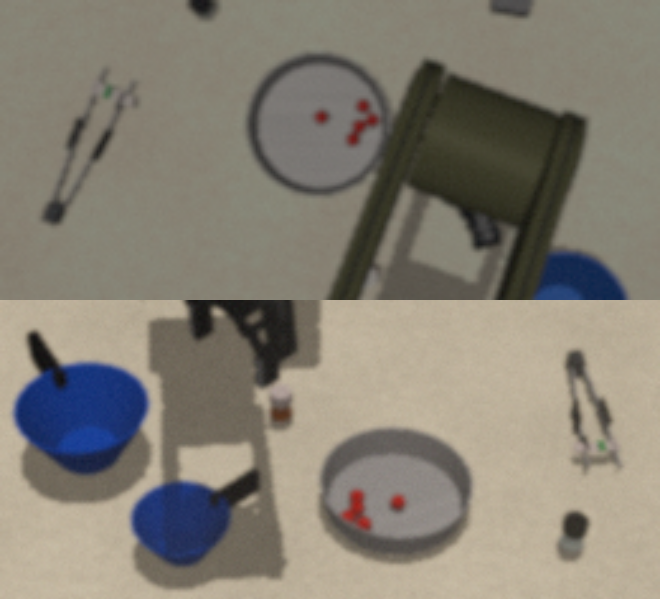

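All five red balls lie in the dish, at (322,117) and (352–373,106–139) in the top crop. The cup stands upright beside the dish, empty. Next I go above the tweezers, calibrating the closure on the way.

```bash
python3 - <<'E'
from h import *
plan([((.526,.272,.18),down(np.radians(159)),10,.39)])
E
```

```text
rows 10 end [0.526  0.2718 0.1796]
37,16,4,0,0,-5,0.39,36,19,3,0,0,-5,0.39,34,22,4,0,0,-6,0.39,32,26,4,0,0,-5,0.39,29,28,3,0,0,-5,0.39,26,31,4,0,0,-5,0.39,24,32,4,0,0,-5,0.39,21,35,3,0,0,-6,0.39,17,37,4,0,0,-5,0.39,14,38,4,0,0,-5,0.39
```

>>> play_rows(targets=[37,16,4,0,0,-5,0.39,36,19,3,0,0,-5,0.39,34,22,4,0,0,-6,0.39,32,26,4,0,0,-5,0.39,29,28,3,0,0,-5,0.39,26,31,4,0,0,-5,0.39,24,32,4,0,0,-5,0.39,21,35,3,0,0,-6,0.39,17,37,4,0,0,-5,0.39,14,38,4,0,0,-5,0.39], force=30)

```text
time_s: 15.6
position: [0.5265, 0.2727, 0.1793]
tool_rot: [-3.14, -0.001, 2.777]
ft_force: [0.0, -0.5, 0.0]
width: 0.0261
gripper_force: 0.0
```

>>> play_rows(targets=[0,0,0,0,0,0,0.1,0,0,0,0,0,0,0.1,0,0,0,0,0,0,0.1,0,0,0,0,0,0,0.1,0,0,0,0,0,0,0.1,0,0,0,0,0,0,-0.4,0,0,0,0,0,0,-0.4,0,0,0,0,0,0,-0.4,0,0,0,0,0,0,-0.4,0,0,0,0,0,0,-0.4])

```text
time_s: 16.85
position: [0.5268, 0.2715, 0.1805]
tool_rot: [-3.142, 0.0, 2.774]
ft_force: [0.2, 0.2, 0.5]
width: 0.0598
gripper_force: 0.0
```

```bash
python3 - <<'E'
from h import *
c=cam("wrist");o=get_obs();print(o["position"].round(4),np.degrees(o["tool_rot"]).round(2),o["width"],o["joint_pos"].round(3))
cv2.imwrite("pics/w4.png",c["img"][:,:,::-1])
hsv=cv2.cvtColor(c["img"],cv2.COLOR_RGB2HSV)
for n,m,z in (("dark",hsv[...,2]<60,.022),("green",(hsv[...,0]>40)&(hsv[...,0]<90)&(hsv[...,1]>100),.03)):
    k,l,st,ce=cv2.connectedComponentsWithStats(m.astype(np.uint8))
    for i in range(1,k):
        if st[i][4]>25: print(n,st[i],ce[i].round(1),onz(c,ce[i],z).round(4))
E
```

```text
[0.5268 0.2716 0.1805] [180.    -0.   158.94] 0.05958263051757431 [ 0.405  0.393  1.569  0.     1.18  -0.799]
dark [325  59  20  32 140] [330.9  80.6] [0.4458 0.3069 0.022 ]
dark [307 162   9  45 248] [310.9 184. ] [0.5153 0.2627 0.022 ]
dark [345 165   6  44 235] [347.7 187.5] [0.5291 0.2901 0.022 ]
dark [    0   222   640   178 48516] [318.5 347.1] [0.6642 0.2111 0.022 ]
dark [  0 230  41  22 290] [ 19.4 239.7] [0.4703 0.0095 0.022 ]
dark [306 234   5  22  62] [307.8 244.6] [0.5641 0.2403 0.022 ]
green [324 242   7  14  85] [327.4 248.5] [0.5705 0.2561 0.03  ]
```

View pics/w4.png

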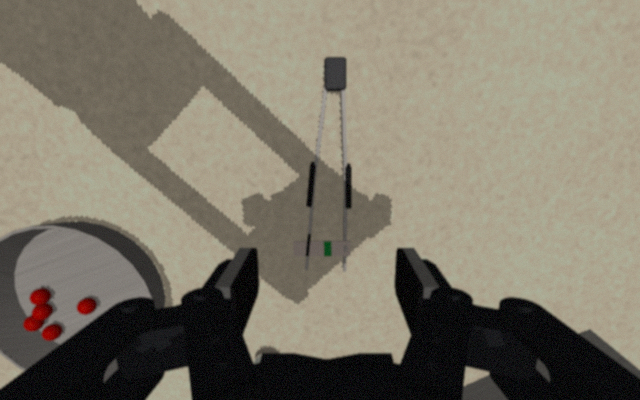

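The wrist view shows the tweezers running vertically and aligned with the tool: hinge (335,73), pads (311,184) moving and (348,187) fixed, green band (327,248). All five balls are visible in the dish. Pad separation is 30.7 mm, as expected.

```bash
python3 - <<'E'
from h import *
plan([((.524,.277,.028),down(np.radians(159)),8,-.4)])
E
```

```text
rows 8 end [0.5235 0.2771 0.0285]
1,1,19,0,0,0,-0.4,0,0,19,0,0,0,-0.4,1,1,19,0,0,0,-0.4,0,0,19,0,0,0,-0.4,1,1,19,0,0,0,-0.4,0,0,19,0,0,0,-0.4,1,1,19,0,0,0,-0.4,1,0,19,0,0,0,-0.4
```

>>> play_rows(targets=[1,1,19,0,0,0,-0.4,0,0,19,0,0,0,-0.4,1,1,19,0,0,0,-0.4,0,0,19,0,0,0,-0.4,1,1,19,0,0,0,-0.4,0,0,19,0,0,0,-0.4,1,1,19,0,0,0,-0.4,1,0,19,0,0,0,-0.4,0,0,0,0,0,0,-0.4,0,0,0,0,0,0,-0.2], force=30)

```text
time_s: 18.15
position: [0.524, 0.2772, 0.0289]
tool_rot: [3.141, 0.001, 2.774]
ft_force: [-1.5, 0.8, 0.0]
width: 0.0516
gripper_force: 0.0
```

>>> play_rows(targets=[0,0,0,0,0,0,-0.1,0,0,0,0,0,0,0,0,0,0,0,0,0,0.08,0,0,0,0,0,0,0.13,0,0,0,0,0,0,0.18,0,0,0,0,0,0,0.24,0,0,0,0,0,0,0.3,0,0,0,0,0,0,0.35,0,0,0,0,0,0,0.39,0,0,0,0,0,0,0.39])

```text
time_s: 19.4
position: [0.5247, 0.2777, 0.0298]
tool_rot: [3.139, 0.002, 2.774]
ft_force: [-1.0, 0.4, 7.7]
width: 0.0265
gripper_force: 11.9
```

>>> play_rows(targets=[0,0,0,0,0,0,0.39,0,0,0,0,0,0,0.39,0,0,0,0,0,0,0.39,0,0,-4,0,0,0,0.39,0,0,-8,0,0,0,0.39,0,0,-12,0,0,0,0.39,0,0,-12,0,0,0,0.39,0,0,-8,0,0,0,0.39,0,0,-4,0,0,0,0.39,0,0,0,0,0,0,0.39])

```text
time_s: 20.65
position: [0.5237, 0.2771, 0.0768]
tool_rot: [3.141, 0.0, 2.774]
ft_force: [-0.6, 0.2, -1.7]
width: 0.0263
gripper_force: 9.7
```

```bash
cat > g.py <<'E'
from h import *
import sys
c=cam("wrist");o=get_obs();print(o["position"].round(4),np.degrees(o["tool_rot"]).round(2),o["width"].round(4),o["gripper_force"].round(1),o["ft_force"].round(2),o["time_s"])
hsv=cv2.cvtColor(c["img"],cv2.COLOR_RGB2HSV)
m=((hsv[...,0]>40)&(hsv[...,0]<90)&(hsv[...,1]>100)).astype(np.uint8)
k,l,st,ce=cv2.connectedComponentsWithStats(m)
for i in range(1,k):
    if st[i][4]>25: print("green",st[i],ce[i].round(1))
cv2.imwrite(f"pics/{sys.argv[1]}.png",cv2.resize(c["img"][140:380,180:480],None,fx=2.5,fy=2.5,interpolation=cv2.INTER_CUBIC)[:,:,::-1])
E
python3 g.py w5
```

```text
Traceback (most recent call last):
  File "g.py", line 3, in <module>
    c=cam("wrist");o=get_obs();print(o["position"].round(4),np.degrees(o["tool_rot"]).round(2),o["width"].round(4),o["gripper_force"].round(1),o["ft_force"].round(2),o["time_s"])
                                                                                               ^^^^^^^^^^^^^^^^
AttributeError: 'float' object has no attribute 'round'
```

```bash
sed -i 's/o\["gripper_force"\].round(1)/round(float(o["gripper_force"]),1)/' g.py; python3 g.py w5
```

```text
Traceback (most recent call last):
  File "g.py", line 3, in <module>
    c=cam("wrist");o=get_obs();print(o["position"].round(4),np.degrees(o["tool_rot"]).round(2),o["width"].round(4),round(float(o["gripper_force"]),1),o["ft_force"].round(2),o["time_s"])
                                                                                               ^^^^^^^^^^^^^^^^
AttributeError: 'float' object has no attribute 'round'
```

```bash
sed -i 's/o\["width"\].round(4)/o["width"]/' g.py; python3 g.py w5
```

```text
[0.5233 0.2769 0.0761] [-1.7997e+02 -3.0000e-02  1.5894e+02] 0.02615123871165841 9.7 [-0.65 -1.06 -1.12] 20.8
```

View pics/w5.png

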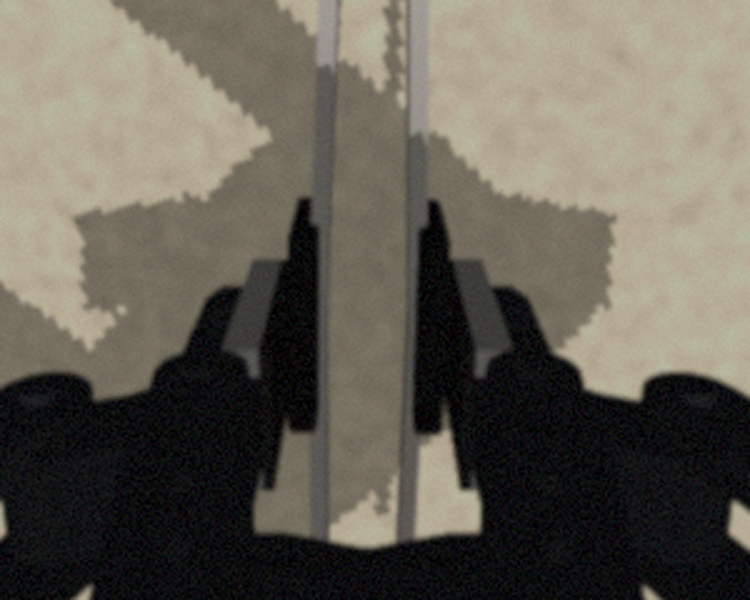

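The tweezers are held between the finger pads with their arms parallel at 26.2 mm and 9.7 N. The gauge is hidden behind the gripper in this view. Now I move over the dish.

```bash
python3 - <<'E'
from h import *
plan([((.523,.277,.094),down(np.radians(159)),2,.39),((.519,.260,.094),down(np.radians(159)),1,.39),((.470,.06,.094),down(np.radians(159)),10,.39),((.4653,.0411,.094),down(np.radians(159)),2,.39)])
E
```

```text
rows 15 end [0.4656 0.0408 0.0942]
0,0,-9,0,0,0,0.39,0,0,-9,0,0,0,0.39,-2,-17,0,0,0,0,0.39,-3,-20,0,0,0,0,0.39,-2,-21,0,0,0,0,0.39,-3,-20,0,0,0,0,0.39,-2,-21,0,0,0,0,0.39,-3,-20,0,0,0,0,0.39,-3,-21,0,0,0,0,0.39,-2,-20,0,0,0,0,0.39,-3,-21,0,0,0,0,0.39,-3,-20,0,0,0,0,0.39,-2,-21,0,0,0,0,0.39,-1,-9,0,0,0,0,0.39,-2,-10,0,0,0,0,0.39
```

>>> play_rows(targets=[0,0,-9,0,0,0,0.39,0,0,-9,0,0,0,0.39,-1,-8,0,0,0,0,0.39,-3,-18,0,0,0,0,0.39,-2,-21,0,0,0,0,0.39,-3,-20,0,0,0,0,0.39,-2,-21,0,0,0,0,0.39,-3,-20,0,0,0,0,0.39,-3,-21,0,0,0,0,0.39,-2,-20,0,0,0,0,0.39])

```text
time_s: 22.05
position: [0.4875, 0.1297, 0.0945]
tool_rot: [3.142, 0.0, 2.774]
ft_force: [-0.2, 0.3, 0.1]
width: 0.0263
gripper_force: 9.7
```

>>> play_rows(targets=[-3,-21,0,0,0,0,0.39,-3,-20,0,0,0,0,0.39,-2,-21,0,0,0,0,0.39,-1,-16,0,0,0,0,0.39,-2,-10,0,0,0,0,0.39,0,-4,0,0,0,0,0.39,0,0,0,0,0,0,0.39,0,0,0,0,0,0,0.39,0,0,0,0,0,0,0.39,0,0,0,0,0,0,0.39])

```text
time_s: 23.3
position: [0.465, 0.0416, 0.0945]
tool_rot: [3.142, -0.0, 2.775]
ft_force: [-0.3, -0.9, -1.9]
width: 0.0262
gripper_force: 9.7
```

```bash
python3 - <<'E'
from h import *
o=get_obs();s=cam("scene");t=cam("top");print(o["position"].round(4),np.degrees(o["tool_rot"]).round(2),o["width"],o["gripper_force"],o["ft_force"].round(2),o["time_s"])
tip=(.54,.0125,.083)
a,b=proj(s,tip),proj(t,tip);print(a,b)
def crop(c,p,k,w,h):
    return cv2.resize(cv2.getRectSubPix(c["img"],(int(w/k),int(h/k)),tuple(map(float,p))),(w,h),interpolation=cv2.INTER_CUBIC)
cv2.imwrite("pics/f6.png",np.hstack([crop(s,a,4,440,560),crop(t,b,5,360,560)])[:,:,::-1])
E
```

```text
[0.465  0.0416 0.0945] [180.    -0.   158.97] 0.026151983374724838 9.714040607213974 [-0.32 -0.86 -1.86] 23.3
[364.05968148 178.91472489] [285.88389735 199.92810876]
```

View pics/f6.png

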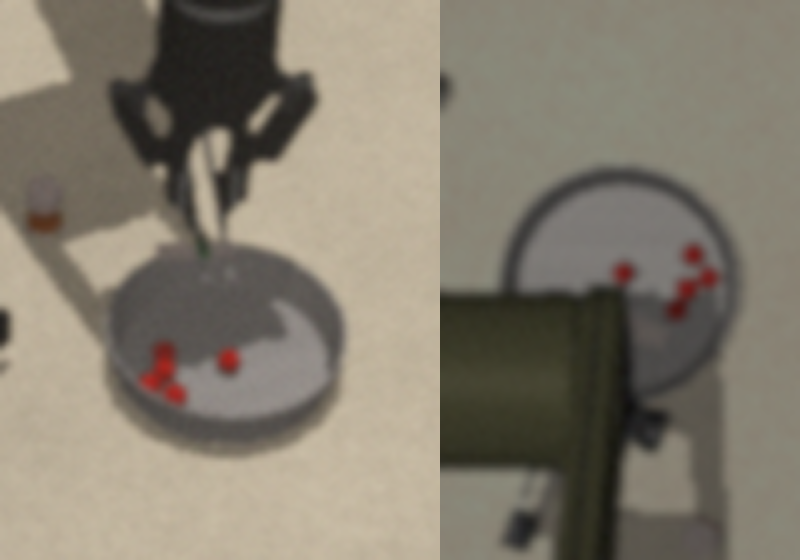

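The left crop shows the tips at about (215–230,272), within a few pixels of the predicted point (220,280). They are level, over the dish and well above the floor, with the gauge and pointer at (203,250). Width 26.15 mm and 9.7 N match the marked gap, so I hold here.

>>> play_rows(targets=[0,0,0,0,0,0,0.39,0,0,0,0,0,0,0.39,0,0,0,0,0,0,0.39,0,0,0,0,0,0,0.39,0,0,0,0,0,0,0.39,0,0,0,0,0,0,0.39,0,0,0,0,0,0,0.39,0,0,0,0,0,0,0.39,0,0,0,0,0,0,0.39,0,0,0,0,0,0,0.39])

```text
time_s: 24.65
position: [0.4649, 0.0413, 0.0945]
tool_rot: [-3.142, -0.0, 2.774]
ft_force: [-0.3, -0.1, -1.0]
width: 0.0264
gripper_force: 9.7
```

>>> play_rows(targets=[0,0,0,0,0,0,0.39,0,0,0,0,0,0,0.39,0,0,0,0,0,0,0.39,0,0,0,0,0,0,0.39,0,0,0,0,0,0,0.39,0,0,0,0,0,0,0.39,0,0,0,0,0,0,0.39,0,0,0,0,0,0,0.39,0,0,0,0,0,0,0.39,0,0,0,0,0,0,0.39])

```text
time_s: 25.9
position: [0.4649, 0.0413, 0.0945]
tool_rot: [-3.142, -0.0, 2.774]
ft_force: [-0.7, -0.4, -0.0]
width: 0.0261
gripper_force: 9.7
```

>>> play_rows(targets=[0,0,0,0,0,0,0.39,0,0,0,0,0,0,0.39,0,0,0,0,0,0,0.39,0,0,0,0,0,0,0.39,0,0,0,0,0,0,0.39,0,0,0,0,0,0,0.39,0,0,0,0,0,0,0.39,0,0,0,0,0,0,0.39,0,0,0,0,0,0,0.39,0,0,0,0,0,0,0.39])

```text
time_s: 27.15
position: [0.465, 0.0413, 0.0945]
tool_rot: [3.142, -0.0, 2.774]
ft_force: [-0.5, 0.2, -1.5]
width: 0.0262
gripper_force: 9.7
```

```bash
python3 -c "
from workcell import *
o=get_obs();print(o['position'],o['width'],o['gripper_force'],o['time_s']);print(hand_in())"
```

```text
[0.46495191 0.04133728 0.09447894] 0.02624649276810805 9.714192599058151 27.15
the job is handed in; nothing more can be done
None
```

The job is handed in at 27 s: all five balls are in the dish, the cup stands upright beside it, and the tweezers were held steady over the dish for 3.75 s; that the pointer is in the green band rests on 26.2 mm across the pads and 9.7 N, since the gauge could not be read clearly in the last image.

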